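# Find and mark the balance point of a ballasted beam

### The arm

A 6-joint arm with a two-finger parallel gripper is mounted at the origin on the work surface. World frame = base frame: x ahead of the robot, y to its left, z up, the work surface at z = 0. Lengths are in mm, angles in rad, forces in N, time in s.
With the tool pointing down it reaches from about 275 to 1000 mm from the base axis. Payload 8.4 kg.
Tool frame: the origin (TCP) lies midway between the tips of the shut fingers; the grasp point (between the pads) lies 19 mm behind it; z points along the fingers, y is the direction in which the jaws open and shut (so a half turn about z gives the same grasp; the last joint's range is limited). The gripper opens to 85 mm and grips with 20 to 120 N. Pads are 22 mm wide; open, the fingers measure 114 mm over their backs; the gripper's body (76 mm by 85 mm) begins 54 mm behind the grasp point. The pads swing forward as they close: fully open they stand 13 mm farther back than shut.
Start: joints at [-1.174, 0.353, 1.633, -0, 1.155, -0.002], TCP at [242.694, -575.958, 231.281] pointing down, gripper open.
Joint ranges: [-2.63, 2.63], [-0.92, 2.1], [0.06, 2.66], [-1.3, 4.44], [0, 2.69], [-3.02, 3.02]. Speed limits (rad/s): [2.22, 2.22, 2.79, 3.14, 3.14, 3.14].

### API

Orientations are given as [roll, pitch, yaw] about the fixed x, y, z axes, in that order (R = Rz(yaw) Ry(pitch) Rx(roll)).
In Python, from rig import r gives the robot as it stands. The module is installed in compiled form; this text tells all that it offers.
- The arm moves only by the tool drive_tool, never from a script. Its argument "moves" is a list of rows, each a list of 3 entries, a list of its own where there are three numbers: the closure, from 0 (fully open) to 1 (shut), then the shift along the tool's x, y, z in cm, then the turn about the tool's z in degrees. In form: [[claw, [dx, dy, dz], roll], ...]. A call has 1 to 12 rows; each row is the pose to reach, as a shift and turn from the pose measured when the call began, along the tool's axes at that moment; what a row does not reach only later rows make up. A row lasts 1/8 s, in which the tool goes at most 62.5 mm and 10.7 degrees, less where a joint would pass 70% of its speed; a pose out of reach is approached as far as the arm can. A call with a gripper value outside its range is refused whole. The fingers move at their own pace and stop on an object; "grip_force" is the grip in N (left out, the last holds). Time passes only in rows, so rows that repeat a pose let the fingers close. It gives the time, the measured TCP pose, the force and the opening at its end, in the units of the state.
- r.sense(): the state, without advancing time (a new reading comes with each control period).
- r.grab_frame(name): name is "scene" or "top"; returns a dict with "color" (400x640x3 uint8, red, green, blue), "fx", "fy", "cx", "cy" (pixels), "pose" (4x4, takes a point from camera to world coordinates). Camera axes: x right, y up, looking along -z (the intrinsics and any distortion apply to the point x, -y, -z); pixel columns grow to the right and rows downward; lengths in mm; the calibration is good to about 2 mm. A picture is of the moment at which its call begins. There is no depth.
- r.sign_off(): hands the job in, once; it reports no verdict.
Trained networks look in the newest picture that a camera, given by its name, has taken for a name from the list of things; names that differ only in an ending like _2 or _b are one class to them, and where a whole thing is asked for, a point or a joint stands for the part that bears it (a point fixed in the world has none). Each returns a list of dicts, best first, with "score" (0 to 1); they miss things now and then, are a little off and sometimes report something else, mostly with a low value. They report only what shows in the picture. A call takes as long as a camera call. They do not tell look-alikes from the thing itself.
- r.outline_of(thing, camera): "mask" (400x640 bool, what is visible of it) and "at" ([column, row] in pixels, amid what is visible of it).
- r.spot_point(thing, camera): "at" ([column, row] in pixels: a listed point, or the origin of a listed thing).
The state is a dict: "clock": time; "qpos": joint angles; "qvel": joint speeds; "joint_efforts": joint torques, N m; "eef_pos": TCP position; "tcp_rot": TCP orientation; "contact_force": force on the tool from outside, world axes, zero at the start; "wrist_torque": the same for the moment, N m; "opening": opening from 0.0 (shut) to 1.0 (fully open).
Only numpy, scipy, OpenCV 4.12 (cv2) and the standard library are available. Lean on these libraries where they do the work, as an engineer would, in place of code of your own. Each camera call takes 0.05 s, during which the arm holds its last target.

### The job

Find where the aluminium beam balances: with the fingers behind its tail end, push it gently along the wooden rest, without gripping it or pressing on it, until it only just tips over the steel edge by itself and lies tipped on the catch block, clear of the fingers. Then mark the balance point by setting the wooden hanger saddle squarely astride the beam, right above the steel edge, fully seated and gently, and let go. Leave the tape measure, the square and the offcut where they are.

Things in the scene. Friction and masses are not known exactly. Their poses are not given: they have to be found in the camera images.
- rest: Fixed wooden balancing rest. Origin on the bench right under the fulcrum edge, on the centre line; +x is the way the beam is slid, z up. Base board 80 mm wide, 12 mm high, x -270 to +170 mm. Level deck 45 mm above the bench, 56 mm wide, x from -250 mm to the edge at 0. Two side cheeks, 38 mm apart and 8 mm higher than the deck, run from x = -240 to -70 mm.
- rest_edge (a point): Middle of the top of the fulcrum edge, 45 mm above the bench: the end of the deck, a steel strip 8 mm long and 66 mm wide. Axes as rest.
- rest_catch (a point): Middle of the top of the catch block, 135 mm beyond the edge: 30 mm long, 56 mm wide, 33 mm high, so 12 mm lower than the edge. It stops the tipped beam at a tilt of about 0.08 rad.
- bar_mid (a point): Geometric centre of the beam, a loose aluminium box bar with black end caps, 400 x 30 x 25 mm high, 0.37 to 0.5 kg, lying on the deck between the cheeks; x along it towards the edge, z up. Fixed ballast hidden inside puts its balance point anywhere within 35 mm of this centre, either way along it. It tips, front down, once that point has passed the edge.
- bar_tail (a point): Centre of the beam's tail end face (30 x 25 mm), 200 mm behind bar_mid: the face to push on. It rises by about 12 to 20 mm when the beam tips. Friction of fingers pressing on this face holds the tail down and hides the tipping: ease off to see it. At the start the balance point is at least 50 mm short of the edge.
- saddle_grip (a point): Hanger saddle, a loose 50 g wooden piece standing on the bench on two legs: centre of the grip of its upright tab, 50 mm above its feet. The tab is 26 mm (x) by 16 mm (y), from 24 to 68 mm above the feet. Mounted, its x lies along the beam, either way round, and this point is 34 mm above the beam's top face.
- saddle_bridge (a point): Centre of the underside of the saddle's bridge, 34 mm below saddle_grip, 16 mm above its feet. The bridge is 26 (x) by 48 mm (y), 8 mm thick; the two legs, 7 mm thick, stand 34 mm apart in y and straddle the beam with 2 mm to spare on each side. This face rests on the beam's top face when seated.
- tape: Bystander: tape measure, 55 x 34 x 50 mm, origin at its underside.
- square: Bystander: steel try square lying flat, 150 mm blade, 14 mm high, origin at its underside.
- offcut: Bystander: wood offcut, 90 x 50 x 20 mm, origin at its underside.
There are look-alikes about, which are no part of the job. Leave any purple look-alike of the part that bears saddle_grip alone.

How it is judged (in metres and radians):
On the way:
1. The beam has tipped over the steel edge and lies on the catch block, untouched by the robot (angle between bar_mid's own z axis and vertical between 0.05 and 0.12 rad and contact force between each of the arm, the fingers, saddle and bar below 0.05 N), for 0.2 s.
At the end, for the whole second after the job is handed in: The beam lies tipped over the steel edge on the catch block (tilt 0.05 to 0.12 rad), at rest; the saddle sits astride it, fully down (within 3 mm) and square (within 0.15 rad), its middle within 10 mm of the beam's true balance point along the beam; the robot touches nothing (angle between bar_mid's own z axis and vertical between 0.05 and 0.12 rad and x of saddle_grip in the frame of balance between -0.01 and 0.01 m and y of saddle_grip in the frame of bar_mid between -0.006 and 0.006 m and z of saddle_grip in the frame of bar_mid between 0.043 and 0.049 m and angle between the x axis of saddle_grip and the x axis of bar_mid, either way round below 0.15 rad and linear speed of each of bar, saddle below 0.01 m/s).
It fails at once if The robot pushes, grips or presses the beam with more than 20 N (contact force between any of the fingers, the arm and bar above 20 N).
It fails at once if The saddle is pressed on the beam with more than 25 N (contact force between saddle and bar above 25 N).
It fails at once if The tape measure, square or offcut is moved by more than 20 mm (distance of any of tape, square, offcut from where it was at the start of the episode above 0.02 m).
It also fails if it takes over 72 s, if anything falls off the work surface, if the arm or the gripper's body presses on something with over 40 N, if the wrist force passes 120 N, or if a joint passes its speed limit or range.

## Working session

There is one attempt and no reset: what is moved stays moved. The work goes in short steps, Python scripts to look and compute and a tool call to move; the robot and the scene stay as the last step left them, time stands still between calls to the robot, and variables do not carry over. Pictures are saved under pics/ and viewed, and the job is handed in when it is done.

Besides the shell and the picture viewer there is one more tool, called after "Request:" as name([rows], argument=value, ...), one row to a line, values as JSON. drive_tool: Moves the arm, as the interface text tells. Its arguments: {"type":"object","properties":{"moves":{"type":"array"},"grip_force":{"type":"number"}},"required":["moves"]}

```bash
mkdir -p pics; cat > h.py <<'E'
import numpy as np, cv2
from rig import r
def ray(f,px):
    K=np.array([[f['fx'],0,f['cx']],[0,f['fy'],f['cy']],[0,0,1.]])
    d=np.linalg.inv(K)@np.array([px[0],px[1],1.]); d=np.array([d[0],-d[1],-d[2]])
    P=np.array(f['pose']); return P[:3,3],P[:3,:3]@d
def at_z(f,px,z):
    o,d=ray(f,px); return o+d*(z-o[2])/d[2]
def proj(f,p):
    P=np.array(f['pose']); c=P[:3,:3].T@(np.array(p,float)-P[:3,3]); return np.array([f['cx']+f['fx']*c[0]/-c[2], f['cy']+f['fy']*(-c[1])/-c[2]])
def tri(f1,p1,f2,p2):
    A=np.zeros((3,3));b=np.zeros(3);L=[]
    for f,p in((f1,p1),(f2,p2)):
        o,d=ray(f,p);d=d/np.linalg.norm(d);M=np.eye(3)-np.outer(d,d);A+=M;b+=M@o;L.append((o,M))
    x=np.linalg.solve(A,b); return x,[np.linalg.norm(M@(x-o)) for o,M in L]
def save(f,n): cv2.imwrite('pics/'+n,cv2.cvtColor(f['color'],cv2.COLOR_RGB2BGR))
E
python3 - <<'E'
from h import *
F={c:r.grab_frame(c) for c in('scene','top')}
for c in F:
    f=F[c]; save(f,c+'0.png'); print(c,[k for k in f],f['fx'],f['fy'],f['cx'],f['cy'],np.round(f['pose'],3).tolist())
    for t in['rest_edge','rest_catch','bar_mid','bar_tail','saddle_grip','saddle_bridge','tape','square','offcut','rest']:
        print(c,t,[(np.round(x['at'],1).tolist(),round(x['score'],2)) for x in r.spot_point(t,c)])
print(r.sense())
E
```

```text
scene ['color', 'fx', 'fy', 'cx', 'cy', 'pose'] 452.83746863889206 452.83746863889206 317.09862126463145 201.27096330638403 [[-0.129, -0.682, 0.72, 1181.73], [0.992, -0.083, 0.1, 80.818], [-0.008, 0.727, 0.687, 640.295], [0.0, 0.0, 0.0, 1.0]]
scene rest_edge [([349.4, 192.8], 0.66)]
scene rest_catch [([414.4, 208.1], 0.97)]
scene bar_mid [([281.6, 178.9], 0.84), ([413.9, 208.8], 0.3)]
scene bar_tail [([186.4, 166.9], 0.83), ([347.4, 196.0], 0.18)]
scene saddle_grip [([350.0, 273.3], 0.93), ([322.8, 231.6], 0.9), ([402.8, 299.5], 0.88), ([273.2, 230.5], 0.86), ([283.5, 287.0], 0.65)]
scene saddle_bridge [([351.7, 284.6], 0.83), ([285.7, 297.7], 0.78), ([185.3, 166.2], 0.71), ([276.4, 240.4], 0.59), ([403.0, 310.8], 0.58), ([320.8, 243.7], 0.55)]
scene tape [([413.4, 277.0], 0.92)]
scene square [([365.7, 169.9], 0.73)]
scene offcut []
scene rest [([346.6, 211.3], 0.68)]
top ['color', 'fx', 'fy', 'cx', 'cy', 'pose'] 500.96528014457346 500.96528014457346 321.58310910826003 195.9535834199038 [[-0.024, 0.987, -0.159, 394.97], [-1.0, -0.024, 0.003, 6.515], [-0.001, 0.159, 0.987, 1116.606], 
[... 611 characters left out ...]
t [([301.6, 219.7], 0.82)]
{'clock': 1.1, 'qpos': array([-1.17440459e+00,  3.53031913e-01,  1.63340914e+00,  1.92244307e-05,
        1.15522248e+00, -2.37808846e-03]), 'qvel': array([ 0.00073567, -0.00046309,  0.00107931, -0.00062633,  0.00118632,
       -0.00143654]), 'joint_efforts': array([ 1.11289552e-03, -6.05176735e+01, -3.42438054e+01,  1.83271104e-04,
        1.31533779e-03, -5.83939894e-06]), 'eef_pos': array([ 242.69133579, -575.94259247,  231.25710443]), 'tcp_rot': array([-3.14152181e+00, -1.77561018e-05,  3.98762067e-01]), 'contact_force': array([-0.01049995,  0.56681813,  0.30048153]), 'wrist_torque': array([-0.0561855 ,  0.04456709, -0.03072663]), 'opening': 1.0010721669440217}
```

View pics/scene0.png

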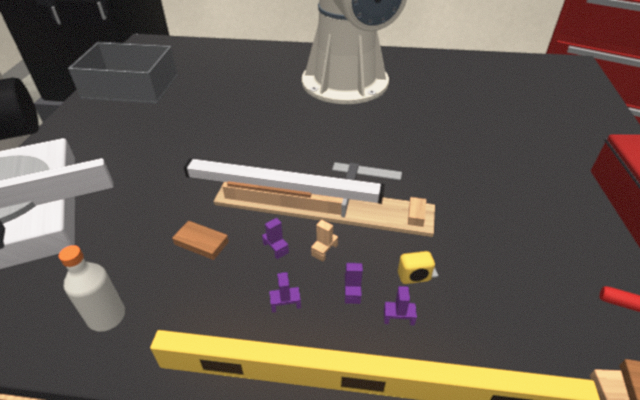

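View pics/top0.png

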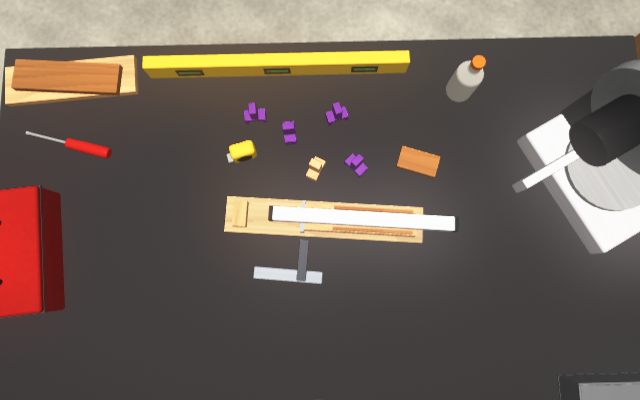

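```bash
python3 - <<'E'
import cv2
a=cv2.imread('pics/scene0.png')[205:325,245:435]; b=cv2.imread('pics/top0.png')[90:190,230:380]
cv2.imwrite('pics/c1.png',cv2.resize(a,None,fx=4,fy=4,interpolation=cv2.INTER_CUBIC)); cv2.imwrite('pics/c2.png',cv2.resize(b,None,fx=5,fy=5,interpolation=cv2.INTER_CUBIC))
E
```

```text
(no output)
```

View pics/c1.png

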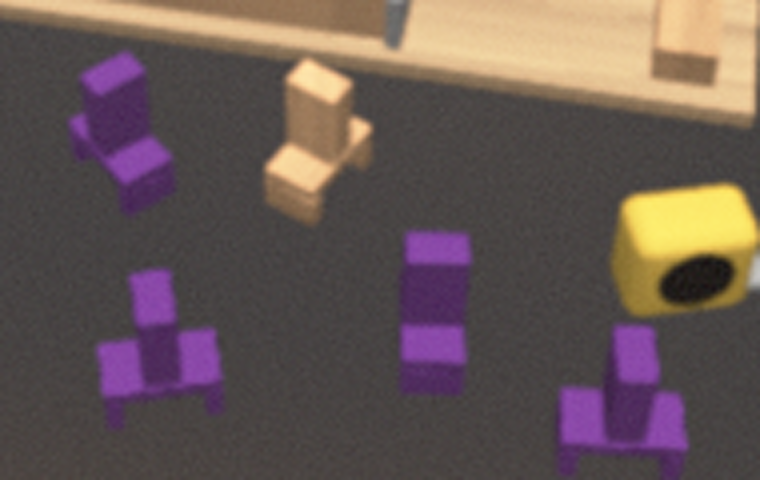

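View pics/c2.png

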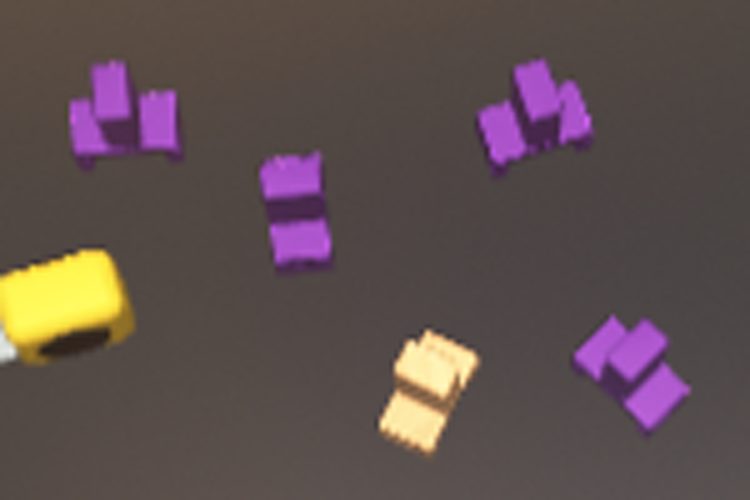

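The wooden saddle is at scene (322,232) / top (316,166). The four purple ones, at scene (273,230), (350,273), (285,287) and (403,299), are look-alikes, and the crops confirm the colours. Next I work out the geometry.

```bash
python3 - <<'E'
from h import *
F={c:r.grab_frame(c) for c in('scene','top')}
P={}
for t in['rest_edge','rest_catch','bar_mid','bar_tail']:
    a=r.spot_point(t,'scene')[0]['at'];b=r.spot_point(t,'top')[0]['at']
    x,e=tri(F['scene'],a,F['top'],b);P[t]=x;print(t,np.round(x,1),np.round(e,1))
for t in['saddle_grip','saddle_bridge']:
    best=lambda c,p:min(r.spot_point(t,c),key=lambda q:np.hypot(*(np.array(q['at'])-p)))['at']
    a=best('scene',(322,236));b=best('top',(316,166))
    x,e=tri(F['scene'],a,F['top'],b);P[t]=x;print(t,a,b,np.round(x,1),np.round(e,1))
d=P['bar_mid']-P['bar_tail'];print('bar yaw',np.arctan2(d[1],d[0]),np.linalg.norm(d))
d=P['rest_catch']-P['rest_edge'];print('rest yaw',np.arctan2(d[1],d[0]),np.linalg.norm(d))
# masks of bar in both, minAreaRect
for c in F:
    for t in('bar_mid','rest'):
        m=r.outline_of(t,c)
        m=m[0]['mask'].astype(np.uint8); n,l,s,_=cv2.connectedComponentsWithStats(m); k=1+s[1:,4].argmax()
        cnt=cv2.findContours((l==k).astype(np.uint8),0,1)[0][0]; print(c,t,cv2.minAreaRect(cnt), cv2.approxPolyDP(cnt,3,True)[:,0].tolist())
    ms=r.outline_of('saddle_grip',c); q=min(ms,key=lambda q:np.hypot(*(np.array(q['at'])-((322,236) if c=='scene' else (316,166)))))
    print(q['at'])
for c,s in(('scene',3),('top',3)):
    f=F[c]; im=f['color']; im=im[140:260,170:440] if c=='scene' else im[140:290,215:470]
    cv2.imwrite('pics/r_%s.png'%c,cv2.cvtColor(cv2.resize(im,None,fx=2.9,fy=2.9,interpolation=cv2.INTER_CUBIC),cv2.COLOR_RGB2BGR))
E
```

```text
rest_edge [524.4  54.   46.2] [1.7 1.7]
rest_catch [533.9 178.9  33.6] [5. 5.]
bar_mid [511.6 -83.4  48.3] [0.7 0.7]
bar_tail [ 501.3 -278.5   62.7] [3.8 3.8]
saddle_grip [323.1, 233.8] [313.9, 169.0] [630.5  16.9  35.1] [2. 2.]
saddle_bridge [321.8, 247.0] [317.6, 165.5] [642.9  12.3  12.4] [1.7 1.7]
bar yaw 1.5181029995821393 195.94218397695323
rest yaw 1.4946775329889452 125.85517365401809
scene bar_mid ((283.77386474609375, 180.78082275390625), (201.43008422851562, 20.344566345214844), 7.236921787261963) [[184, 167], [187, 177], [382, 203], [384, 191], [382, 183], [193, 159]]
scene rest ((326.0500183105469, 203.14999389648438), (220.75872802734375, 35.9210205078125), 8.130102157592773) [[215, 200], [216, 204], [433, 235], [434, 206], [424, 199], [385, 198], [381, 205], [226, 182]]
[322.8, 242.5]
top bar_mid ((362.68792724609375, 217.80516052246094), (191.49252319335938, 15.385169982910156), 3.3664603233337402) [[269, 220], [458, 228], [456, 216], [273, 205], [268, 207]]
top rest ((324.092529296875, 218.59742736816406), (199.73782348632812, 37.45559310913086), 3.1108410358428955) [[226, 200], [227, 231], [413, 242], [423, 239], [421, 229], [267, 218], [272, 204], [421, 212], [419, 207], [235, 195]]
[313.1, 168.0]
```

View pics/r_top.png

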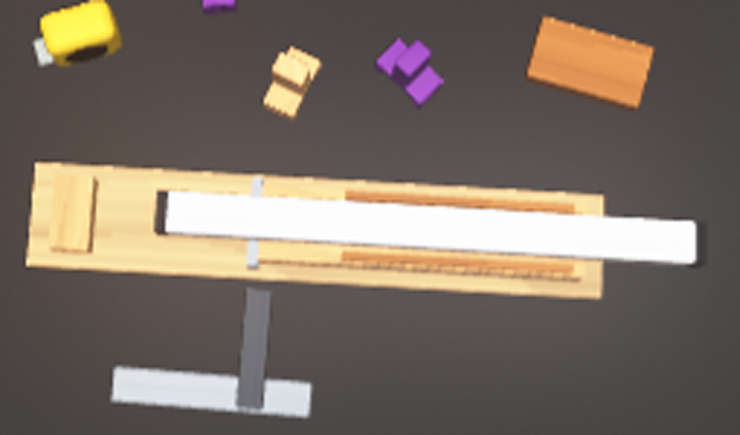

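View pics/r_scene.png

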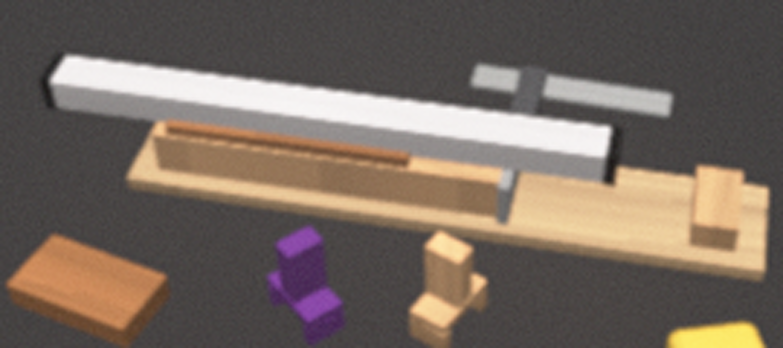

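```bash
cat > fit.py <<'E'
from h import *
from scipy.optimize import least_squares
F={c:r.grab_frame(c) for c in('scene','top')}
T=lambda u,v:(u/2.9+215,v/2.9+140); S=lambda u,v:(u/2.9+170,v/2.9+140)
def w(p,q):
    c,s=np.cos(p[2]),np.sin(p[2]);return [p[0]+c*q[0]-s*q[1],p[1]+s*q[0]+c*q[1],q[2]]
# rest y+ = -x world => top image lower row
R=[('top',T(36,163),(170,-40,12)),('top',T(26,266),(170,40,12)),('top',T(601,297),(-270,40,12)),('top',T(603,194),(-270,-40,12)),
('top',T(258,177),(-4,-33,45)),('top',T(253,268),(-4,33,45)),('top',T(58,174),(150,-28,33)),('top',T(97,177),(120,-28,33)),('top',T(91,252),(120,28,33)),('top',T(52,248),(150,28,33)),
('scene',S(697,166),(120,28,33)),('scene',S(742,170),(150,28,33)),('scene',S(738,232),(150,-28,33)),('scene',S(693,228),(120,-28,33)),('scene',S(768,187),(170,40,12)),('scene',S(767,262),(170,-40,12)),('scene',S(128,178),(-270,-40,12))]
B=[('top',T(158,190),(200,-15,70)),('top',T(157,232),(200,15,70)),('top',T(706,222),(-200,-15,70)),('top',T(704,265),(-200,15,70)),
('scene',S(60,55),(-200,15,70)),('scene',S(617,127),(200,15,70)),('scene',S(609,156),(200,-15,70)),('scene',S(46,84),(-200,-15,70))]
for n,L,x0 in(('rest',R,(524,54,1.53)),('bar',B,(511,-83,1.53))):
    f=lambda p:np.concatenate([proj(F[c],w(p,q))-a for c,a,q in L])
    s=least_squares(f,x0,loss='soft_l1',x_scale=(1,1,.01));print(n,np.round(s.x,4));print(np.round(f(s.x).reshape(-1,2),1).tolist())
E
python3 fit.py
```

```text
rest [525.7978  50.0973   1.4903]
[[-1.2, -0.6], [-0.9, -0.4], [0.1, 0.1], [0.3, -0.3], [-0.8, -0.2], [-1.0, -1.2], [-2.0, -0.0], [-1.8, -0.3], [-1.8, -0.7], [-2.1, -0.1], [-0.7, -1.3], [-0.8, -0.7], [-0.6, -2.1], [-1.2, -3.0], [-1.0, -1.5], [-1.8, 1.4], [-1.7, -1.7]]
bar [515.2875 -83.0311   1.4847]
[[-0.5, -0.5], [-1.3, -0.9], [0.2, 0.1], [0.7, -0.5], [-1.9, -2.3], [0.7, -0.9], [1.7, -0.6], [-3.3, -3.3]]
```

Request:
drive_tool([
  [1,[5,-7,0],-10],
  [1,[10,-14,0],-20],
  [1,[14.8,-20.4,0],-30],
  [1,[14.8,-20.4,0],-41],
  [1,[14.8,-20.4,0],-52],
  [1,[14.8,-20.4,0],-62.3],
  [1,[14.8,-20.4,0],-62.3],
  [1,[14.8,-20.4,0],-62.3],
])

```text
clock: 3.2
eef_pos: [299.8, -330.6, 231.3]
tcp_rot: [3.142, 0.0, 1.482]
contact_force: [1.3, -0.6, -0.7]
opening: 0.003
```

```bash
python3 - <<'E'
from h import *
F={c:r.grab_frame(c) for c in('scene','top')}
print(tri(F['scene'],(110,180),F['top'],(515,188)))
s=r.sense();print(s['eef_pos'],s['tcp_rot'],s['opening'],s['contact_force'])
for c in F: save(F[c],c+'1.png'); print(c,proj(F[c],s['eef_pos']))
E
```

```text
(array([ 571.75503076, -408.43125441,   69.05441449]), [np.float64(0.9433079788803774), np.float64(0.9433079788802511)])
[ 299.75999531 -330.68205114  231.25340221] [-3.14152686e+00 -3.46078726e-05  1.48298562e+00] 0.004507855681299712 [-0.32247994  0.42807833  0.58286473]
scene [179.60114141  41.2965579 ]
top [519.78599519 328.29787521]
```

View pics/top1.png

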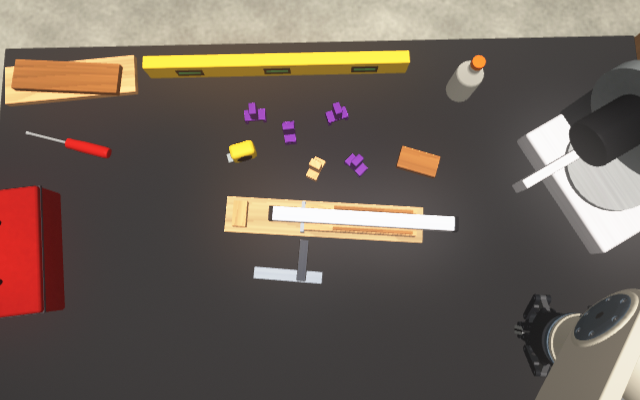

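View pics/scene1.png

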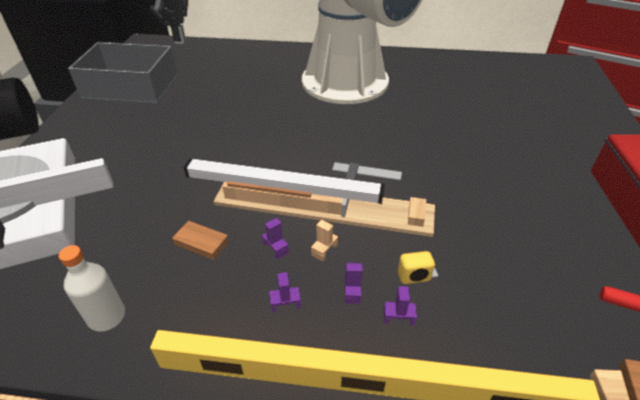

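Request:
drive_tool([
  [1,[0.6,6,0],0],
  [1,[1.3,12,0],0],
  [1,[2.0,19.4,4],0],
  [1,[2.0,19.4,10],0],
  [1,[2.0,19.4,15],0],
  [1,[2.0,19.4,17.3],0],
  [1,[2.0,19.4,17.3],0],
])

```text
clock: 4.18
eef_pos: [493.4, -327.0, 56.1]
tcp_rot: [-3.138, -0.002, 1.481]
contact_force: [0.5, 0.1, 0.3]
opening: -0.001
```

```bash
python3 - <<'E'
from h import *
F={c:r.grab_frame(c) for c in('scene','top')}
s=r.sense();print(s['eef_pos'],s['tcp_rot'],s['opening'],s['contact_force'])
im=[]
for c in F:
    print(c,proj(F[c],s['eef_pos']))
    q=r.spot_point('bar_tail',c);print(q[:2])
    im.append(cv2.resize(F[c]['color'][120:260,150:290] if c=='scene' else F[c]['color'][150:290,400:540],None,fx=2.8,fy=2.8,interpolation=cv2.INTER_CUBIC))
cv2.imwrite('pics/t2.png',cv2.cvtColor(np.hstack(im),cv2.COLOR_RGB2BGR))
E
```

```text
[ 495.17245647 -328.23938851   58.92630385] [3.14104330e+00 2.51609669e-04 1.48179718e+00] -0.0010625136733079723 [-0.16162774 -0.88033051  0.25139962]
scene [165.87191731 162.79502366]
[]
top [478.9034239  225.14585071]
[{'at': [454.0, 223.8], 'score': 0.72}]
```

View pics/t2.png

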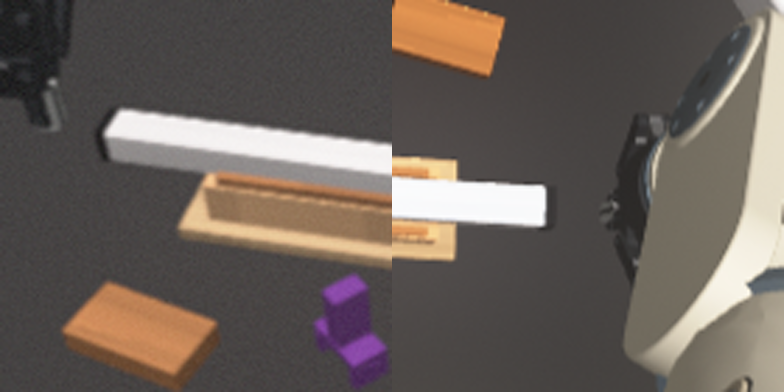

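Request:
drive_tool([
  [1,[1,0,0],0],
  [1,[2,0,0],0],
  [1,[2.5,0,0],0],
  [1,[2.8,0,0],0],
  [1,[3.1,0,0],0],
  [1,[3.4,0,0],0],
  [1,[3.7,0,0],0],
  [1,[4.1,0,0],0],
  [1,[4.5,0,0],0],
  [1,[5,0,0],0],
  [1,[5.5,0,0],0],
  [1,[6,0,0],0],
])

```text
clock: 5.88
eef_pos: [501.0, -268.4, 59.8]
tcp_rot: [3.139, 0.001, 1.482]
contact_force: [-0.7, -1.8, -0.3]
opening: -0.0
```

```bash
cat > look.py <<'E'
from h import *
import sys
F={c:r.grab_frame(c) for c in('scene','top')}
s=r.sense();print(s['clock'],s['eef_pos'],s['tcp_rot'],s['opening'],s['contact_force'])
a=cv2.resize(F['scene']['color'][130:250,150:450],None,fx=2.6,fy=2.6,interpolation=cv2.INTER_CUBIC)
b=cv2.resize(F['top']['color'][170:270,210:510],None,fx=2.6,fy=2.6,interpolation=cv2.INTER_CUBIC)
cv2.imwrite('pics/'+sys.argv[1],cv2.cvtColor(np.vstack([a,b]),cv2.COLOR_RGB2BGR))
E
python3 look.py l3.png
```

```text
5.975 [ 501.01262465 -268.07688786   59.81680281] [3.13949319e+00 7.72219303e-04 1.48245642e+00] 0.00016597732336901135 [ 0.60471683 -0.27479846  0.28146297]
```

View pics/l3.png

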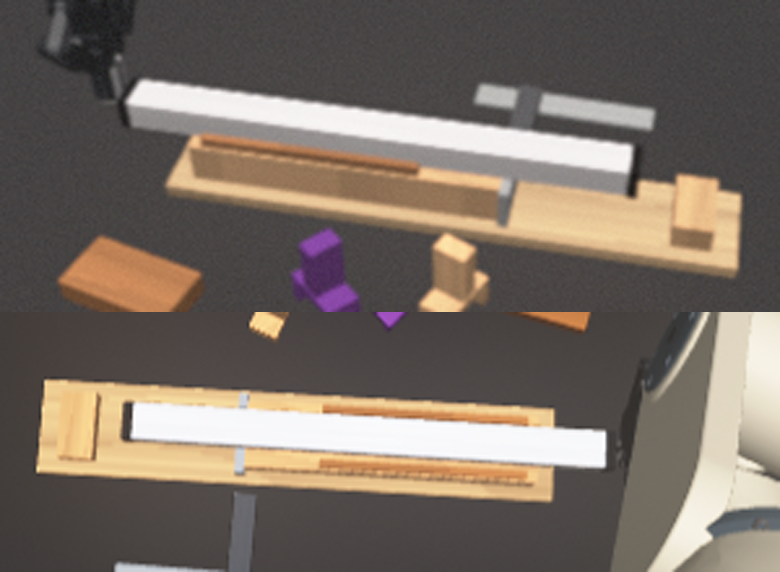

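Request:
drive_tool([
  [1,[0.5,0,0],0],
  [1,[1.0,0,0],0],
  [1,[1.6,0,0],0],
  [1,[2.2,0,0],0],
  [1,[2.8,0,0],0],
  [1,[3.4,0,0],0],
  [1,[4.0,0,0],0],
  [1,[4.6,0,0],0],
  [1,[5.2,0,0],0],
  [1,[5.8,0,0],0],
  [1,[6.2,0,0],0],
  [1,[6.4,0,0],0],
])

```text
clock: 7.48
eef_pos: [506.8, -204.1, 59.8]
tcp_rot: [3.139, 0.001, 1.483]
contact_force: [0.1, -3.4, 2.7]
opening: -0.001
```

```bash
python3 look.py l4.png
```

```text
7.575 [ 506.68235691 -203.97781908   59.7585754 ] [3.13954759e+00 4.04326120e-04 1.48244328e+00] 0.000580727889222239 [ 1.36388696 -1.15392536  0.29424379]
```

View pics/l4.png

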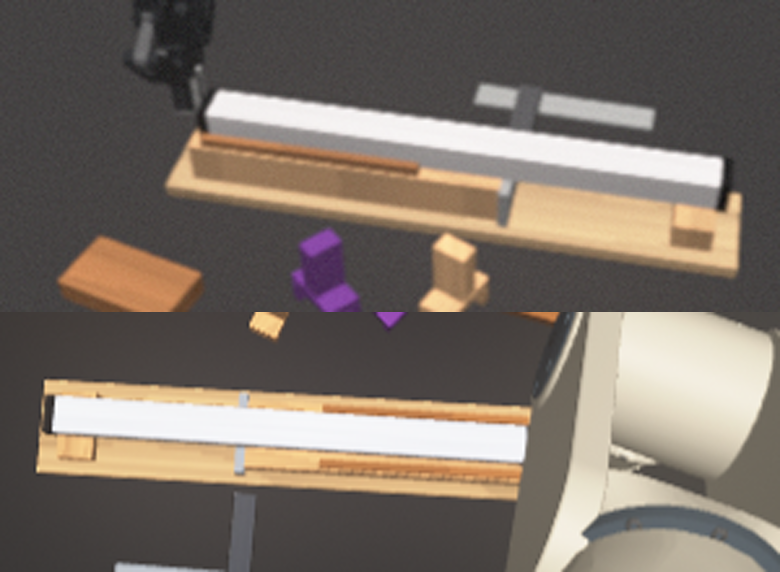

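Request:
drive_tool([
  [1,[0.15,0,0],0],
  [1,[0.3,0,0],0],
  [1,[-0.4,0,0],0],
  [1,[-0.4,0,0],0],
  [1,[-0.4,0,0],0],
  [1,[0.2,0,0],0],
  [1,[0.45,0,0],0],
  [1,[0.6,0,0],0],
  [1,[-0.1,0,0],0],
  [1,[-0.1,0,0],0],
  [1,[-0.1,0,0],0],
])

```text
clock: 8.95
eef_pos: [506.5, -205.1, 59.7]
tcp_rot: [3.14, 0.0, 1.482]
contact_force: [-0.3, 0.9, -0.2]
opening: -0.0
```

```bash
python3 look.py l5.png
```

```text
9.05 [ 506.53547273 -204.94456526   59.71899117] [3.13962725e+00 2.76713237e-04 1.48225994e+00] -0.0003439859567051441 [-0.49128628 -0.73482999 -0.6206459 ]
```

View pics/l5.png

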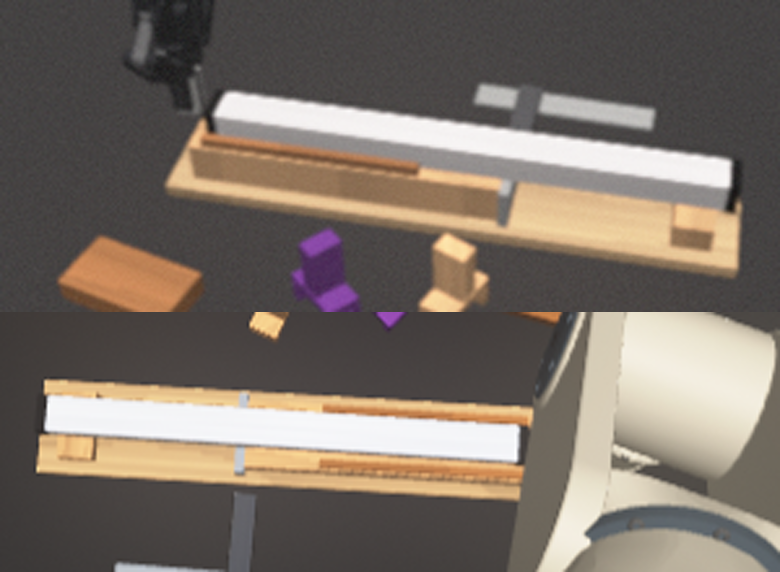

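Request:
drive_tool([
  [1,[0.5,0,0],0],
  [1,[0.8,0,0],0],
  [1,[1.0,0,0],0],
  [1,[0.3,0,0],0],
  [1,[0.3,0,0],0],
  [1,[0.3,0,0],0],
  [1,[0.9,0,0],0],
  [1,[1.1,0,0],0],
  [1,[1.3,0,0],0],
  [1,[0.6,0,0],0],
  [1,[0.6,0,0],0],
  [1,[0.6,0,0],0],
])

```text
clock: 10.55
eef_pos: [507.0, -199.1, 59.7]
tcp_rot: [3.14, 0.0, 1.482]
contact_force: [0.2, 0.4, -0.6]
opening: -0.001
```

```bash
cat > look2.py <<'E'
from h import *
import sys
f=r.grab_frame('scene')
s=r.sense();print(s['clock'],s['eef_pos'],s['contact_force'])
a=cv2.resize(f['color'][130:250,190:450],None,fx=2.6,fy=2.6,interpolation=cv2.INTER_CUBIC)
cv2.imwrite('pics/'+sys.argv[1],cv2.cvtColor(a,cv2.COLOR_RGB2BGR))
E
python3 look2.py l6.png
```

```text
10.6 [ 506.97517538 -199.01134143   59.67564355] [-0.49279639 -0.09985356 -0.05695794]
```

View pics/l6.png

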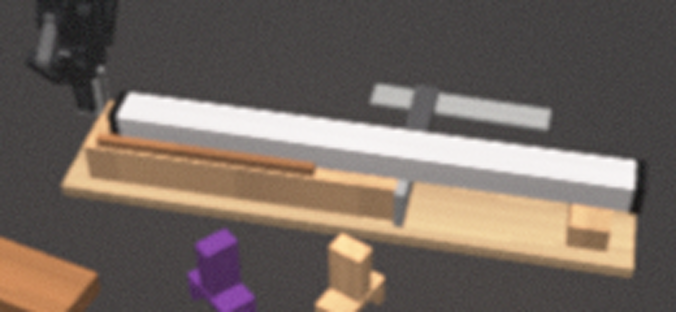

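Not tipped yet (the front top edge is still in line), so I keep stepping.

Request:
drive_tool([
  [1,[0.5,0,0],0],
  [1,[0.8,0,0],0],
  [1,[1.0,0,0],0],
  [1,[0.3,0,0],0],
  [1,[0.3,0,0],0],
  [1,[0.3,0,0],0],
  [1,[0.9,0,0],0],
  [1,[1.1,0,0],0],
  [1,[1.3,0,0],0],
  [1,[0.6,0,0],0],
  [1,[0.6,0,0],0],
  [1,[0.6,0,0],0],
])

```text
clock: 12.1
eef_pos: [507.5, -193.1, 59.7]
tcp_rot: [3.14, 0.0, 1.482]
contact_force: [0.2, 0.3, -0.7]
opening: -0.0
```

```bash
python3 look2.py l7.png
```

```text
12.15 [ 507.50686131 -193.09352064   59.69250418] [ 0.08652838  0.51104959 -0.67842923]
```

View pics/l7.png

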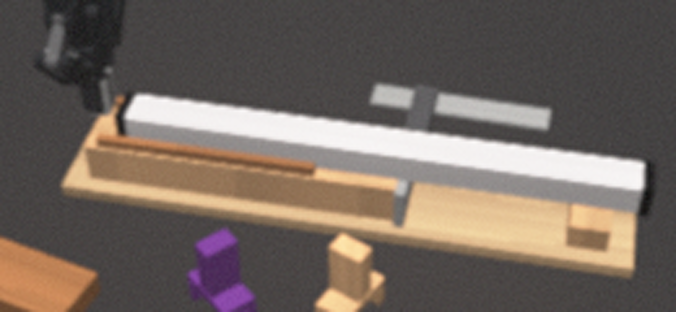

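Still level.

Request:
drive_tool([
  [1,[0.5,0,0],0],
  [1,[0.8,0,0],0],
  [1,[1.0,0,0],0],
  [1,[0.3,0,0],0],
  [1,[0.3,0,0],0],
  [1,[0.3,0,0],0],
  [1,[0.9,0,0],0],
  [1,[1.1,0,0],0],
  [1,[1.3,0,0],0],
  [1,[0.6,0,0],0],
  [1,[0.6,0,0],0],
  [1,[0.6,0,0],0],
])

```text
clock: 13.65
eef_pos: [507.9, -187.2, 59.6]
tcp_rot: [3.14, -0.0, 1.481]
contact_force: [0.5, -0.2, -1.3]
opening: 0.001
```

```bash
python3 look2.py l8.png
```

```text
13.7 [ 507.91633039 -187.14694935   59.62121168] [ 0.40783435  0.35881004 -0.41808369]
```

View pics/l8.png

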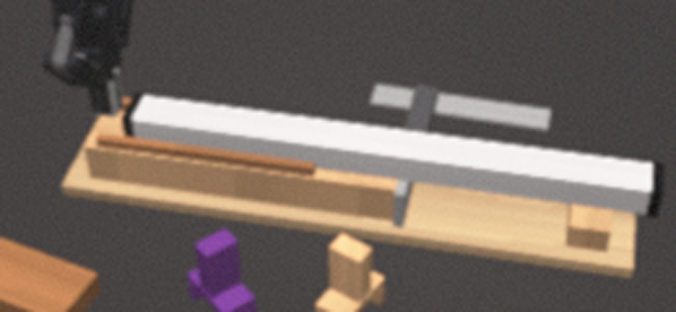

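Request:
drive_tool([
  [1,[0.5,0,0],0],
  [1,[0.8,0,0],0],
  [1,[1.0,0,0],0],
  [1,[0.3,0,0],0],
  [1,[0.3,0,0],0],
  [1,[0.3,0,0],0],
  [1,[0.9,0,0],0],
  [1,[1.1,0,0],0],
  [1,[1.3,0,0],0],
  [1,[0.6,0,0],0],
  [1,[0.6,0,0],0],
  [1,[0.6,0,0],0],
])

```text
clock: 15.2
eef_pos: [508.4, -181.3, 59.6]
tcp_rot: [3.14, -0.0, 1.481]
contact_force: [-0.3, -0.0, -0.3]
opening: 0.002
```

```bash
python3 look2.py l9.png
```

```text
15.25 [ 508.37383577 -181.21256557   59.58742284] [0.38471169 0.2643552  0.25279125]
```

View pics/l9.png

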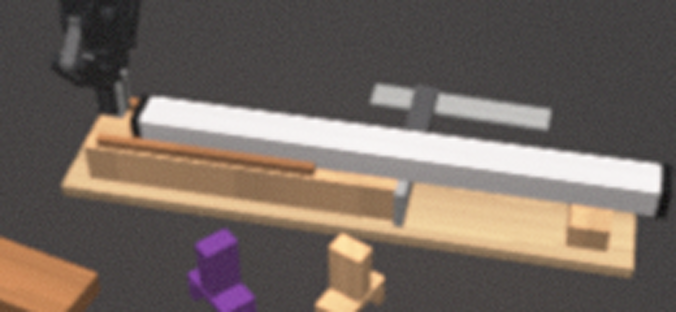

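Request:
drive_tool([
  [1,[0.5,0,0],0],
  [1,[0.8,0,0],0],
  [1,[1.0,0,0],0],
  [1,[0.3,0,0],0],
  [1,[0.3,0,0],0],
  [1,[0.3,0,0],0],
  [1,[0.9,0,0],0],
  [1,[1.1,0,0],0],
  [1,[1.3,0,0],0],
  [1,[0.6,0,0],0],
  [1,[0.6,0,0],0],
  [1,[0.6,0,0],0],
])

```text
clock: 16.75
eef_pos: [508.9, -175.3, 59.6]
tcp_rot: [3.14, -0.0, 1.481]
contact_force: [-0.1, -0.2, -0.3]
opening: 0.0
```

```bash
python3 look2.py l10.png
```

```text
16.8 [ 508.85626456 -175.26669169   59.54379649] [-0.24566074  0.63791532 -0.63684902]
```

View pics/l10.png

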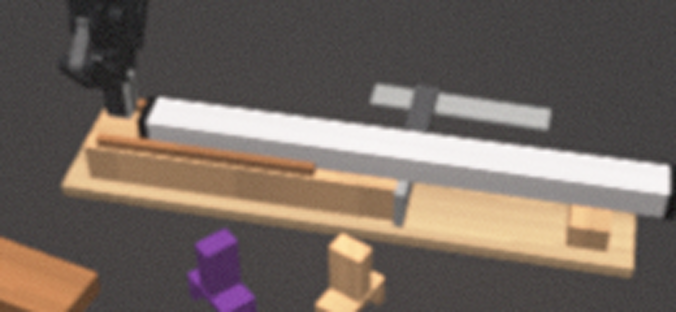

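Request:
drive_tool([
  [1,[0.5,0,0],0],
  [1,[0.8,0,0],0],
  [1,[1.0,0,0],0],
  [1,[0.3,0,0],0],
  [1,[0.3,0,0],0],
  [1,[0.3,0,0],0],
  [1,[0.9,0,0],0],
  [1,[1.1,0,0],0],
  [1,[1.3,0,0],0],
  [1,[0.6,0,0],0],
  [1,[0.6,0,0],0],
  [1,[0.6,0,0],0],
])

```text
clock: 18.3
eef_pos: [509.3, -169.4, 59.5]
tcp_rot: [3.14, -0.0, 1.48]
contact_force: [-0.4, 0.0, 1.0]
opening: 0.004
```

```bash
sed -i 's/190:450/190:480/' look2.py; python3 look2.py l11.png
```

```text
18.35 [ 509.34042377 -169.34899475   59.55770013] [0.48941909 1.3053497  0.29536869]
```

View pics/l11.png

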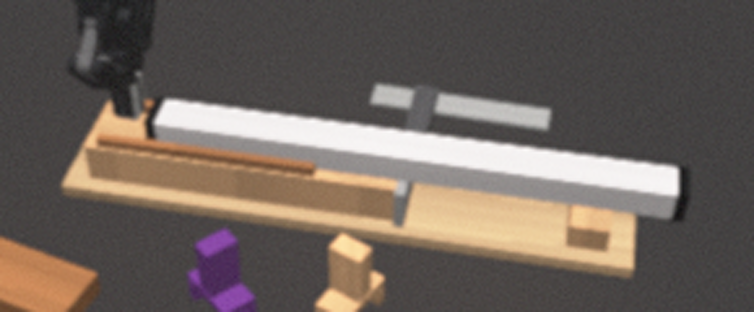

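Still level.

Request:
drive_tool([
  [1,[0.5,0,0],0],
  [1,[0.8,0,0],0],
  [1,[1.0,0,0],0],
  [1,[0.3,0,0],0],
  [1,[0.3,0,0],0],
  [1,[0.3,0,0],0],
  [1,[0.9,0,0],0],
  [1,[1.1,0,0],0],
  [1,[1.3,0,0],0],
  [1,[0.6,0,0],0],
  [1,[0.6,0,0],0],
  [1,[0.6,0,0],0],
])

```text
clock: 19.85
eef_pos: [509.8, -163.4, 59.5]
tcp_rot: [3.14, -0.001, 1.48]
contact_force: [-0.1, 0.7, -0.4]
opening: 0.003
```

```bash
python3 look2.py l12.png
```

```text
19.9 [ 509.79199755 -163.40278145   59.51324317] [ 0.10061921 -0.56444946 -0.05787621]
```

View pics/l12.png

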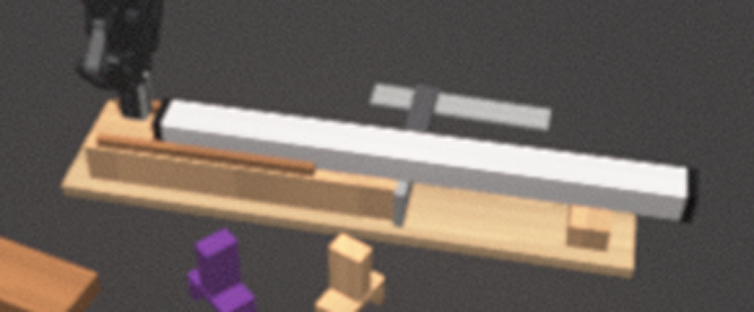

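Request:
drive_tool([
  [1,[0.5,0,0],0],
  [1,[0.8,0,0],0],
  [1,[1.0,0,0],0],
  [1,[0.3,0,0],0],
  [1,[0.3,0,0],0],
  [1,[0.3,0,0],0],
  [1,[0.9,0,0],0],
  [1,[1.1,0,0],0],
  [1,[1.3,0,0],0],
  [1,[0.6,0,0],0],
  [1,[0.6,0,0],0],
  [1,[0.6,0,0],0],
])

```text
clock: 21.4
eef_pos: [510.3, -157.5, 59.5]
tcp_rot: [3.14, -0.001, 1.48]
contact_force: [0.3, 0.2, -0.5]
opening: 0.001
```

```bash
python3 look2.py l13.png
```

```text
21.45 [ 510.34096859 -157.45558045   59.47961199] [ 0.74012492  0.19003508 -0.20404532]
```

View pics/l13.png

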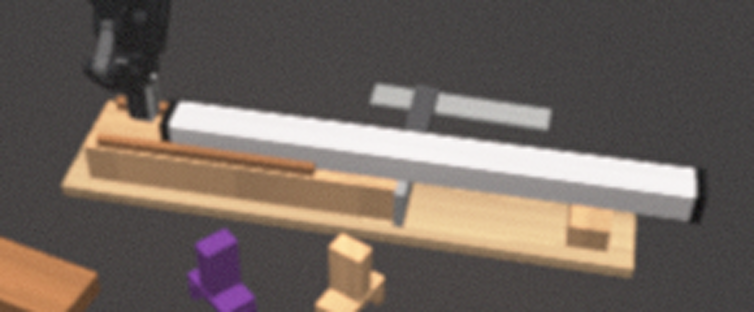

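Request:
drive_tool([
  [1,[0.5,0,0],0],
  [1,[0.8,0,0],0],
  [1,[1.0,0,0],0],
  [1,[0.3,0,0],0],
  [1,[0.3,0,0],0],
  [1,[0.3,0,0],0],
  [1,[0.9,0,0],0],
  [1,[1.1,0,0],0],
  [1,[1.3,0,0],0],
  [1,[0.6,0,0],0],
  [1,[0.6,0,0],0],
  [1,[0.6,0,0],0],
])

```text
clock: 22.95
eef_pos: [510.8, -151.6, 59.5]
tcp_rot: [3.14, -0.001, 1.479]
contact_force: [-0.5, 0.4, -0.0]
opening: -0.004
```

```bash
python3 look2.py l14.png
```

```text
23.0 [ 510.82510797 -151.51860862   59.44972818] [-0.23668692  0.21660985  0.18182154]
```

View pics/l14.png

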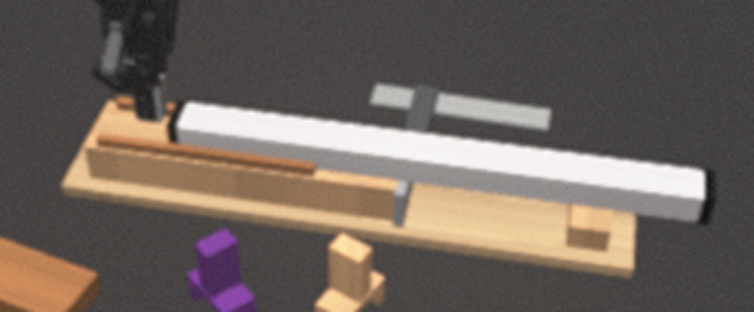

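Request:
drive_tool([
  [1,[0.5,0,0],0],
  [1,[0.8,0,0],0],
  [1,[1.0,0,0],0],
  [1,[0.3,0,0],0],
  [1,[0.3,0,0],0],
  [1,[0.3,0,0],0],
  [1,[0.9,0,0],0],
  [1,[1.1,0,0],0],
  [1,[1.3,0,0],0],
  [1,[0.6,0,0],0],
  [1,[0.6,0,0],0],
  [1,[0.6,0,0],0],
])

```text
clock: 24.5
eef_pos: [511.4, -145.6, 59.4]
tcp_rot: [3.14, -0.001, 1.479]
contact_force: [-0.1, -0.0, 0.1]
opening: -0.0
```

```bash
python3 look2.py l15.png
```

```text
24.55 [ 511.34139765 -145.55346942   59.40731411] [-0.98207859 -0.42678406  0.55070935]
```

View pics/l15.png

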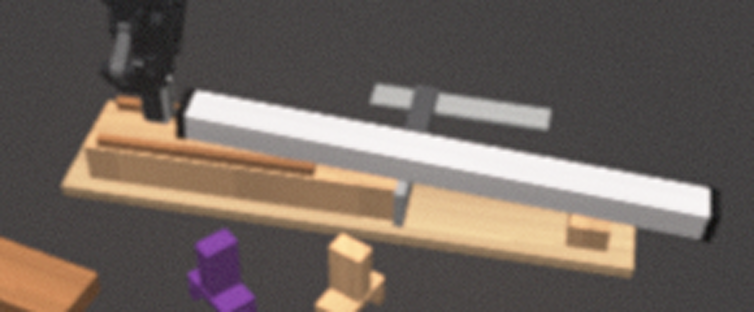

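Request:
drive_tool([
  [1,[-1.5,0,0],0],
  [1,[-3,0,0],0],
  [1,[-3,0,0],0],
  [1,[-3,0,-5],0],
  [1,[-3,0,-10],0],
  [0,[-3,-4,-14],0],
  [0,[-3,-8,-14],0],
  [0,[-3,-8,-14],0],
])

```text
clock: 25.55
eef_pos: [426.4, -167.8, 199.6]
tcp_rot: [3.141, -0.001, 1.478]
contact_force: [1.0, -0.1, 0.8]
opening: 0.635
```

```bash
python3 look.py l16.png; python3 - <<'E'
from h import *
F={c:r.grab_frame(c) for c in('scene','top')}
im=[cv2.resize(F['scene']['color'][205:270,295:360],None,fx=6,fy=6,interpolation=cv2.INTER_CUBIC),cv2.resize(F['top']['color'][140:205,280:345],None,fx=6,fy=6,interpolation=cv2.INTER_CUBIC)]
cv2.imwrite('pics/s16.png',cv2.cvtColor(np.hstack(im),cv2.COLOR_RGB2BGR))
for c in F:
  for t in('rest_edge','rest_catch','bar_mid','bar_tail'): print(c,t,[(np.round(x['at'],1).tolist(),round(x['score'],2)) for x in r.spot_point(t,c)])
E
```

```text
25.65 [ 429.10415467 -168.42291547  199.58442936] [ 3.13940445e+00 -8.89537607e-04  1.47853262e+00] 0.8070383673630368 [ 0.70212912  0.21129506 -0.03666911]
scene rest_edge [([347.3, 193.0], 0.76)]
scene rest_catch [([414.2, 207.6], 0.82), ([347.8, 192.2], 0.17)]
scene bar_mid [([361.4, 191.9], 0.69)]
scene bar_tail [([256.3, 176.6], 0.88)]
top rest_edge [([298.1, 217.7], 0.56)]
top rest_catch [([242.4, 213.8], 0.63)]
top bar_mid [([289.1, 214.5], 0.82), ([414.5, 162.9], 0.59)]
top bar_tail [([381.8, 213.8], 0.59)]
```

View pics/l16.png

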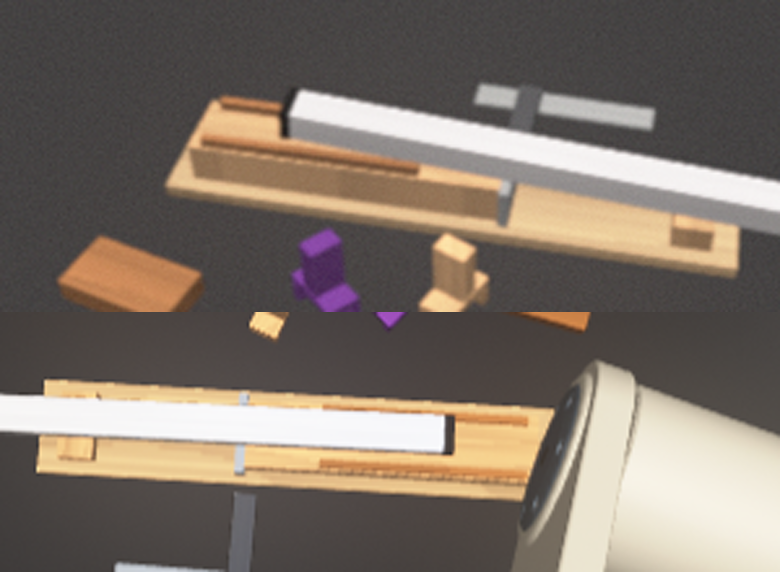

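View pics/s16.png

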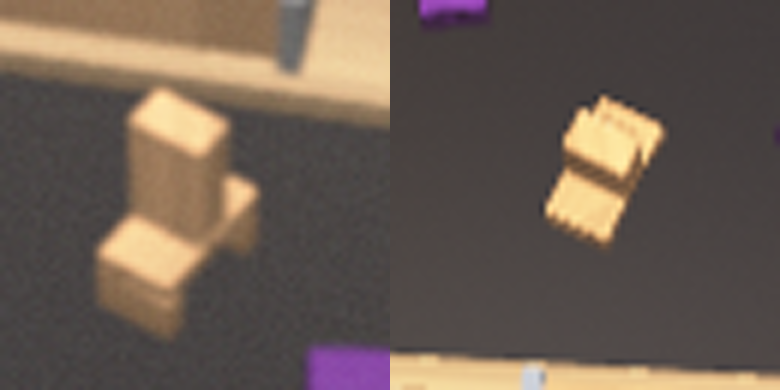

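```bash
cat > sfit.py <<'E'
from h import *
from scipy.optimize import least_squares
F={c:r.grab_frame(c) for c in('scene','top')}
S=lambda u,v:((u+.5)/6+294.5,(v+.5)/6+204.5); T=lambda u,v:((u-390+.5)/6+279.5,(v+.5)/6+139.5)
L=[('scene',S(162,88),(-13,8,68)),('scene',S(230,125),(13,8,68)),('scene',S(205,157),(13,-8,68)),('scene',S(130,118),(-13,-8,68)),
('scene',S(97,255),(-13,-24,24)),('scene',S(180,292),(13,-24,24)),('scene',S(260,190),(13,24,24)),('scene',S(180,338),(13,-24,0)),
('top',T(568,145),(13,8,68)),('top',T(628,178),(-13,8,68)),('top',T(588,112),(13,-8,68)),('top',T(643,140),(-13,-8,68)),
('top',T(545,212),(13,24,24)),('top',T(608,243),(-13,24,24)),('top',T(603,96),(13,-24,24)),('top',T(663,132),(-13,-24,24))]
def w(p,q):
    c,s=np.cos(p[2]),np.sin(p[2]);return [p[0]+c*q[0]-s*q[1],p[1]+s*q[0]+c*q[1],q[2]]
for sub in(L,L[:8],L[8:]):
    f=lambda p:np.concatenate([proj(F[c],w(p,q))-a for c,a,q in sub])
    s=least_squares(f,(636,15,1.06),x_scale=(1,1,.01));print(np.round(s.x,3));print(np.round(f(s.x).reshape(-1,2),1).tolist())
E
python3 sfit.py
```

```text
[636.798  17.437   1.122]
[[-1.2, -1.1], [-0.0, -1.6], [-0.7, -1.3], [-0.8, -0.6], [0.0, -1.1], [-1.6, -1.2], [-0.8, -1.1], [-1.6, -0.3], [-2.1, -0.1], [-1.0, -0.7], [-2.3, -1.3], [-0.5, -1.1], [-0.7, -0.5], [-0.5, -0.9], [-1.4, -0.3], [-0.8, -1.6]]
[639.056  19.166   1.129]
[[-0.4, -0.1], [0.8, -0.6], [0.2, -0.2], [-0.0, 0.4], [0.9, 0.0], [-0.7, -0.1], [-0.1, -0.2], [-0.7, 0.8]]
[634.934  14.928   1.078]
[[-0.9, 0.4], [-0.1, 0.3], [-0.9, -0.6], [0.8, 0.1], [0.2, -0.1], [0.1, -0.1], [0.3, 0.5], [0.7, -0.4]]
```

Request:
drive_tool([
  [0.4,[4,4,0],5],
  [0.4,[8,8,0],10],
  [0.4,[12,12,0],15],
  [0.4,[16,15.5,0],21.1],
  [0.4,[20.4,18.95,0],21.1],
  [0.4,[20.4,18.95,4],21.1],
  [0.4,[20.4,18.95,8],21.1],
  [0.4,[20.4,18.95,8],21.1],
  [0.4,[20.4,18.95,8],21.1],
])

```text
clock: 27.38
eef_pos: [637.1, 17.6, 120.9]
tcp_rot: [3.14, -0.002, 1.111]
contact_force: [-0.0, 0.4, 0.4]
opening: 0.597
```

```bash
cat > look3.py <<'E'
from h import *
import sys
F={c:r.grab_frame(c) for c in('scene','top')}
s=r.sense();print(s['clock'],s['eef_pos'],s['tcp_rot'],s['opening'],s['contact_force'])
p=s['eef_pos']
for c in F: print(c,proj(F[c],p))
im=[cv2.resize(F['scene']['color'][160:290,255:385],None,fx=3,fy=3,interpolation=cv2.INTER_CUBIC),cv2.resize(F['top']['color'][120:250,240:370],None,fx=3,fy=3,interpolation=cv2.INTER_CUBIC)]
cv2.imwrite('pics/'+sys.argv[1],cv2.cvtColor(np.hstack(im),cv2.COLOR_RGB2BGR))
E
python3 look3.py l17.png
```

```text
27.475 [637.60280139  17.51812957 121.71007085] [ 3.13839156e+00 -2.80854529e-03  1.11059760e+00] 0.6002203443182013 [0.15296534 0.14542882 0.41815855]
scene [324.22373527 201.73044569]
top [313.77915245 156.4336308 ]
```

View pics/l17.png

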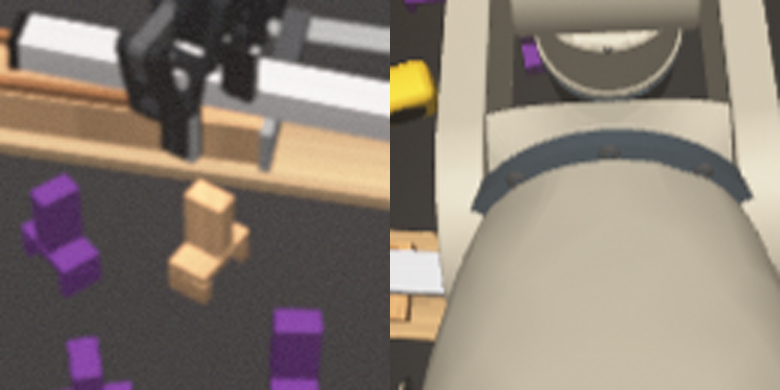

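Request:
drive_tool([
  [0.4,[0.05,0,4],0],
  [0.4,[0.1,0,7],0],
  [0.4,[0.1,0,9],0],
  [0.4,[0.1,0,9],0],
  [0.4,[0.1,0,9],0],
])

```text
clock: 28.1
eef_pos: [639.4, 18.5, 33.0]
tcp_rot: [3.137, -0.004, 1.111]
contact_force: [0.4, 0.7, 0.4]
opening: 0.603
```

```bash
python3 look3.py l18.png
```

```text
28.2 [639.40070507  18.51098307  33.12000916] [ 3.1365049  -0.00380535  1.11057702] 0.5986984937456103 [ 0.42491666 -0.24330949  0.335591  ]
scene [324.52334515 238.26324157]
top [313.9651664  165.15505762]
```

View pics/l18.png

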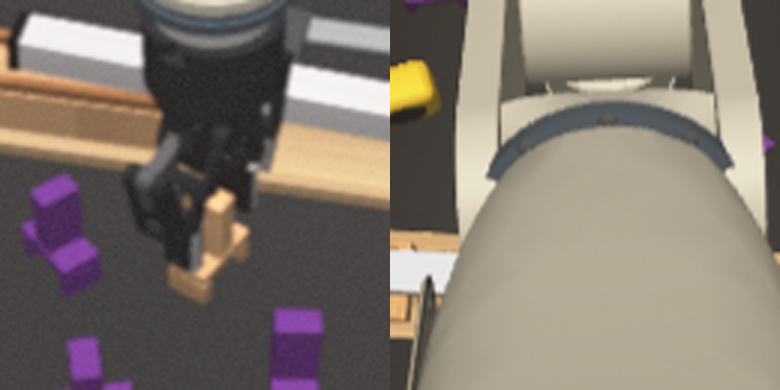

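Request:
drive_tool([
  [0.6,[0,0,0],0],
  [0.8,[0,0,0],0],
  [1,[0,0,0],0],
  [1,[0,0,0],0],
  [1,[0,0,0],0],
  [1,[0,0,-1],0],
  [1,[0,0,-4],0],
  [1,[0,0,-9],0],
  [1,[0,0,-12],0],
  [1,[0,0,-12],0],
], grip_force=30)

```text
clock: 29.45
eef_pos: [640.4, 18.4, 156.4]
tcp_rot: [3.132, -0.006, 1.111]
contact_force: [-0.1, -0.4, -0.9]
opening: 0.183
```

```bash
python3 look3.py l19.png
```

```text
29.55 [638.35381522  18.37254061 153.0325129 ] [ 3.13649947 -0.00374261  1.11069789] 0.18015199513804236 [-0.48201382  0.27363666 -1.23912075]
scene [324.7452319  188.02171427]
top [313.08063047 152.31147359]
```

View pics/l19.png

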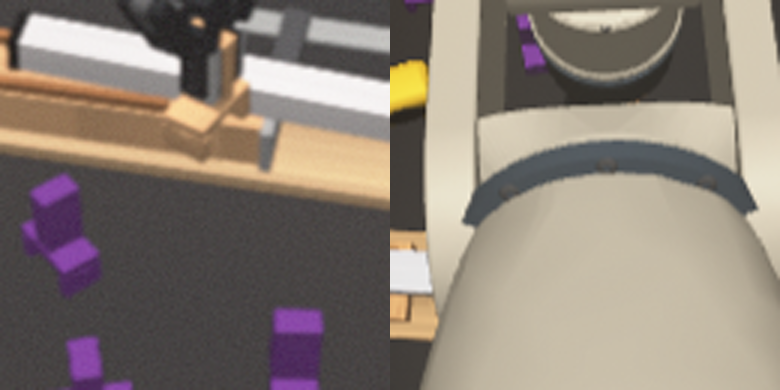

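```bash
cat > fit2.py <<'E'
exec(open('fit.py').read().split("for n,L")[0])
R=[(c,(a[0]-.33,a[1]-.33),q) for c,a,q in R]
Rs=[x for x in R if x[0]=='scene'];Rt=[x for x in R if x[0]=='top']
L16=lambda u,v:((u+.5)/2.6+149.5,(v+.5)/2.6+129.5)
Rs+=[('scene',L16(509,224),(0,-33,12)),('scene',L16(167,188),(-270,-40,12)),('scene',L16(737,265),(170,-40,12))]
for n,L in(('scene',Rs),('top',Rt),('strip top',[x for x in Rt if x[2][0]==-4])):
    f=lambda p:np.concatenate([proj(F[c],w(p,q))-a for c,a,q in L])
    s=least_squares(f,(525,50,1.487),loss='soft_l1',x_scale=(1,1,.01));print(n,np.round(s.x,3),np.round(f(s.x).reshape(-1,2),1).tolist())
print(at_z(F['scene'],L16(509,224),12), at_z(F['top'],Rt[4][1],45),at_z(F['top'],Rt[5][1],45))
E
python3 fit2.py
```

```text
scene [527.965  51.781   1.496] [[0.4, -0.4], [0.4, 0.2], [0.8, -1.2], [0.1, -2.0], [0.1, -0.7], [-0.3, 2.3], [-1.1, -0.1], [-0.5, 1.3], [-1.2, -1.0], [0.7, 0.7]]
top [525.746  48.198   1.491] [[-0.1, -0.2], [0.3, -0.0], [1.3, 0.4], [1.4, -0.1], [0.4, 0.1], [0.2, -0.9], [-0.8, 0.4], [-0.6, 0.1], [-0.6, -0.3], [-0.9, 0.3]]
strip top [524.914  48.87    1.498] [[-0.0, 0.5], [0.0, -0.5]]
[557.28748973  50.0174766   12.        ] [558.58536292  42.41431325  45.        ] [490.70456234  47.34461199  45.        ]
```

Request:
drive_tool([
  [1,[-0.6,-3.5,0],-7],
  [1,[-1.2,-7,0],-14],
  [1,[-1.93,-11.32,0],-21.8],
  [1,[-1.93,-11.32,0],-21.8],
  [1,[-1.93,-11.32,0],-21.8],
  [1,[-1.93,-11.32,0],-21.8],
])

```text
clock: 30.4
eef_pos: [528.6, 51.1, 151.1]
tcp_rot: [3.137, -0.001, 1.49]
contact_force: [0.2, -0.1, -0.7]
opening: 0.182
```

```bash
python3 - <<'E'
from h import *
F={c:r.grab_frame(c) for c in('scene','top')}
s=r.sense();print(s['clock'],s['eef_pos'],s['tcp_rot'],s['opening'],s['contact_force'])
print(proj(F['scene'],s['eef_pos']))
np.savez('f20.npz',c=F['scene']['color'])
save(F['scene'],'sc20.png')
im=cv2.resize(F['scene']['color'][130:250,240:480],None,fx=3.3,fy=3.3,interpolation=cv2.INTER_CUBIC)
cv2.imwrite('pics/l20.png',cv2.cvtColor(im,cv2.COLOR_RGB2BGR));save(F['top'],'top20.png')
for c in range(250,450,12):
    col=F['scene']['color'][:,c].astype(int).mean(1); g=np.diff(cv2.GaussianBlur(col.astype(np.float32)[:,None],(1,3),0)[:,0])
    k=[i for i in range(150,245) if abs(g[i])>14 and abs(g[i])>=abs(g[i-1]) and abs(g[i])>abs(g[i+1])]
    print(c,[(i,int(g[i])) for i in k])
E
```

```text
30.5 [528.39743818  51.10598343 151.16324899] [ 3.13764997e+00 -1.37253078e-03  1.49021029e+00] 0.18087180965968186 [-0.39344814 -0.46382028 -0.6387446 ]
[350.14660698 149.62329954]
250 [(168, 23), (170, -14), (173, 34), (185, -21), (188, 23), (201, 26), (206, -32), (209, -14)]
262 [(170, 31), (174, -33), (182, 17), (185, -21), (190, 20), (203, 27), (208, -31), (211, -14)]
274 [(165, 65), (176, -35), (188, -22), (191, 19), (204, 25), (209, -27), (213, -15), (218, 18), (226, -18), (242, 19)]
286 [(167, 60), (179, -32), (190, -20), (193, 20), (206, 28), (211, -28), (241, 16)]
298 [(170, 58), (181, -38), (192, -18), (195, 15), (208, 27), (213, -30)]
310 [(172, 59), (183, -36), (196, 19), (198, -15), (210, 26), (215, -28), (218, -14)]
322 [(174, 60), (186, -36), (194, 16), (200, -28), (211, 23), (216, -26), (220, -14)]
334 [(161, 26), (169, -39), (177, 59), (188, -40), (197, 18), (201, -30), (213, 30), (218, -28)]
346 [(155, 33), (162, -28), (179, 54), (190, -35), (220, -28)]
358 [(165, 19), (173, -35), (181, 64), (193, -37), (222, -27), (225, -14)]
370 [(166, 40), (174, -39), (184, 57), (195, -38), (204, 14), (223, -24), (227, -15)]
382 [(168, 41), (176, -41), (186, 61), (197, -35), (206, 15), (225, -26), (229, -14)]
394 [(170, 42), (178, -39), (188, 64), (200, -35), (209, 15), (227, -29), (230, -14)]
406 [(191, 59), (202, -38), (211, 18), (229, -28), (232, -15)]
418 [(193, 61), (204, -35), (213, 15), (218, -27), (225, 31), (231, -27), (234, -15)]
430 [(195, 63), (207, -36), (216, 20), (232, -31), (236, -15)]
442 [(197, 63), (209, -39), (218, -28)]
```

View pics/l20.png

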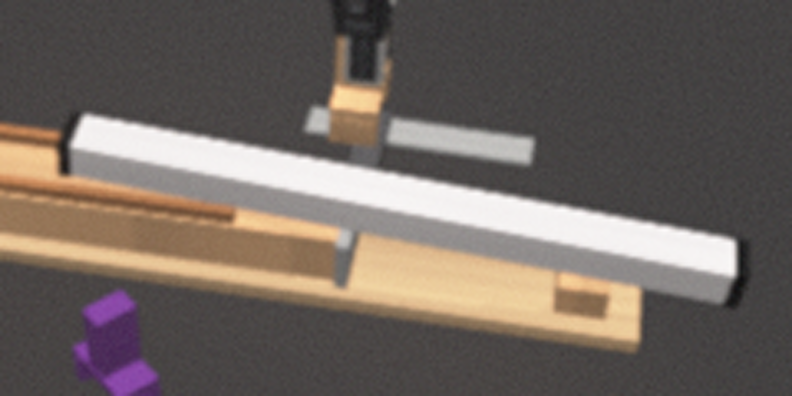

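View pics/top20.png

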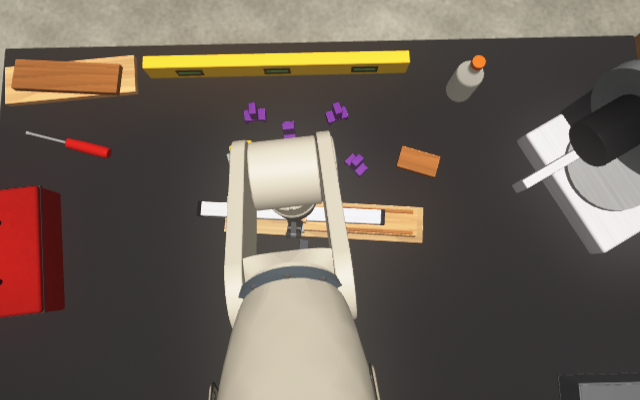

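```bash
cat > bfit.py <<'E'
from h import *
from scipy.optimize import least_squares
f=r.grab_frame('scene')
rows={274:(165,176),286:(167,179),298:(170,181),310:(172,183),322:(174,186),334:(177,188),346:(179,190),358:(181,193),370:(184,195),382:(186,197),394:(188,200),406:(191,202),418:(193,204),430:(195,207)}
def line(p,yy):
    lx,yaw,t=p; o=np.array([lx,51.5,70.2]); d=np.array([np.cos(yaw),np.sin(yaw),-np.tan(t)]); n=np.array([-np.sin(yaw),np.cos(yaw),0])
    a,b=[proj(f,o+n*yy+d*s) for s in(-150,150)]; return a,b
def res(p):
    R=[]
    for j,yy in((0,15),(1,-15)):
        a,b=line(p,yy)
        for c in rows: R.append(a[1]+(c-a[0])*(b[1]-a[1])/(b[0]-a[0])-(rows[c][j]+.5))
    return np.array(R)
s=least_squares(res,(528,1.49,.08),x_scale=(1,.01,.01));print('beam at y=51.5: x, yaw, tilt',s.x, np.round(res(s.x)[[0,7,13,14,21,27]],1))
s=least_squares(lambda q:res((q[0],q[1],.0816)),(528,1.49),x_scale=(1,.01));print(s.x,np.round(res((*s.x,.0816))[[0,7,13,14,21,27]],1))
# saddle held
e=r.sense()['eef_pos']; zf=e[2]-33
C=lambda u,v:((u+.5)/3.3+239.5,(v+.5)/3.3+129.5)
L=[((331,107),(-13,-24,24)),((382,114),(13,-24,24)),((331,137),(-13,-24,0)),((380,144),(13,-24,0))]
def w(p,q):
    c,ss=np.cos(p[2]),np.sin(p[2]);return [p[0]+c*q[0]-ss*q[1],p[1]+ss*q[0]+c*q[1],zf+q[2]]
g=lambda p:np.concatenate([proj(f,w((*p,1.49),q))-C(*a) for a,q in L])
s=least_squares(g,(528,51));print('saddle',s.x,'tcp',e,np.round(g(s.x),1))
E
python3 bfit.py
```

```text
beam at y=51.5: x, yaw, tilt [5.33565546e+02 1.43239370e+00 2.78232945e-02] [ 0.4  0.6  0.5 -0.2 -0.6 -0.4]
[533.57103495   1.49244236] [ 0.4  0.6  0.6 -0.1 -0.6 -0.5]
saddle [530.26669018  51.21218561] tcp [528.28297983  51.13952767 151.19768811] [ 0.5 -0.6 -0.3 -0.8  0.2  0.8 -0.4  0.6]
```

```bash
python3 - <<'E'
from h import *
f=r.grab_frame('top')
G=lambda u,v:((u+.5)/2.6+209.5,(v-312+.5)/2.6+169.5)
b=cv2.imread('pics/l16.png').astype(int).mean(2)
for u in(150,200,235,290,340,400):
    col=cv2.GaussianBlur(b[312:,u].astype(np.float32)[:,None],(1,5),0)[:,0];g=np.diff(col);k=[(i+312,int(g[i])) for i in range(60,190) if abs(g[i])>5 and abs(g[i])>=abs(g[i-1]) and abs(g[i])>abs(g[i+1])];print(u,k)
E
```

```text
150 [(384, 29), (400, 10), (437, -21), (442, 10), (478, -23)]
200 [(387, 30), (402, 10), (439, -19), (444, 6), (481, -22)]
235 [(389, 28), (405, 13), (441, -26), (445, 12), (470, -15), (475, 12), (482, -23), (491, 11)]
290 [(392, 31), (408, 14), (443, -26), (447, 14), (468, -14), (473, 11), (486, -20)]
340 [(395, 25), (405, -9), (410, 26), (446, -28), (450, 15), (459, -11), (467, 5), (471, -6), (475, 15), (489, -22)]
400 [(400, 26), (409, -13), (413, 28), (448, -25), (452, 12), (463, -11), (478, 11), (492, -26)]
```

```bash
python3 - <<'E'
import cv2
a=cv2.imread('pics/l16.png')[312+60:312+180,180:300]; cv2.imwrite('pics/z16.png',cv2.resize(a,None,fx=5,fy=5))
E
```

```text
(no output)
```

View pics/z16.png

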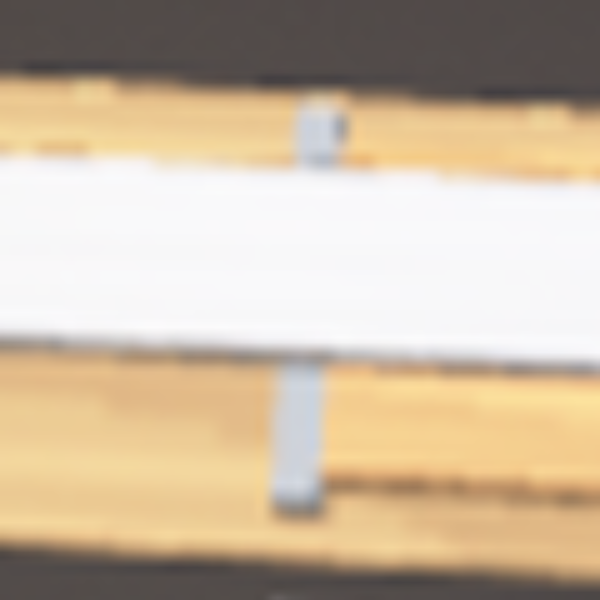

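```bash
python3 - <<'E'
from h import *
f=r.grab_frame('top')
G=lambda u,v:((u+.5)/2.6+209.5,(v-312+.5)/2.6+169.5)
for n,p,z in(('bar up',(241,405.7),70),('bar lo',(241,441.8),70),('strip up',(244,392.6),45),('strip lo',(239,469.6),45),('base up',(241,389.8),12),('base lo',(241,483),12)): print(n,np.round(at_z(f,G(*p),z),1))
E
```

```text
bar up [544.1  44.4  70. ]
bar lo [514.7  44.9  70. ]
strip up [558.6  42.6  45. ]
strip lo [494.5  47.9  45. ]
base up [566.1  46.3  12. ]
base lo [486.2  47.7  12. ]
```

Request:
drive_tool([
  [1,[0.13,0.32,2],0],
  [1,[0.13,0.32,4],0],
  [1,[0.13,0.32,4.2],0],
  [1,[0.13,0.32,4.2],0],
])

```text
clock: 31.15
eef_pos: [531.7, 52.2, 109.6]
tcp_rot: [3.138, -0.001, 1.49]
contact_force: [0.1, 0.1, -0.6]
opening: 0.185
```

```bash
cat > look4.py <<'E'
from h import *
import sys
f=r.grab_frame('scene')
s=r.sense();print(s['clock'],s['eef_pos'],s['tcp_rot'],s['opening'],s['contact_force'])
im=cv2.resize(f['color'][150:230,305:405],None,fx=7,fy=7,interpolation=cv2.INTER_CUBIC)
cv2.imwrite('pics/'+sys.argv[1],cv2.cvtColor(im,cv2.COLOR_RGB2BGR))
E
python3 look4.py l21.png
```

```text
31.2 [531.93938266  52.27901    109.89973592] [ 3.13696825e+00 -1.53801390e-03  1.49046610e+00] 0.184030336828953 [-0.0215592  -0.05890946  0.00219065]
```

View pics/l21.png

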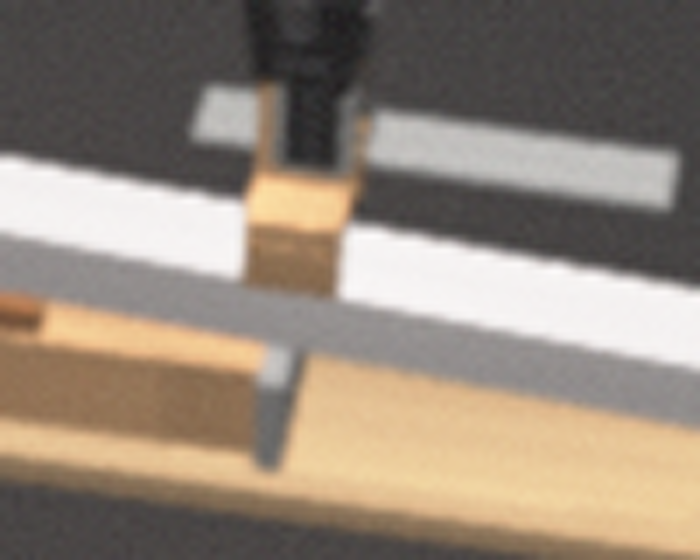

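```bash
python3 - <<'E'
from h import *
from scipy.optimize import least_squares
f=r.grab_frame('scene'); e=r.sense()['eef_pos']; zf=e[2]-33
C=lambda u,v:((u+.5)/7+304.5,(v+.5)/7+149.5)
L=[((247,228),(-13,-24,24)),((346,236),(13,-24,24)),((244,285),(-13,-24,0)),((337,297),(13,-24,0))]
def w(p,q):
    c,ss=np.cos(p[2]),np.sin(p[2]);return [p[0]+c*q[0]-ss*q[1],p[1]+ss*q[0]+c*q[1],p[3]+q[2]]
g=lambda p:np.concatenate([proj(f,w((*p,1.49,zf),q))-C(*a) for a,q in L])
s=least_squares(g,(528,51));print('saddle',s.x,'tcp',e,np.round(g(s.x),1))
for p in((303,352),(300,385),(281,468)): print(at_z(f,C(*p),45),at_z(f,C(*p),12))
# expected front edge line of strip, near end, if edge at (x,51.8)
for ey in(50,52,54):
    print(ey,[(np.round((proj(f,w((527.5,ey,1.492,0),q))-[304.5,149.5])*7-.5,0)).tolist() for q in((0,-33,45),(-8,-33,45),(0,-33,12))])
E
```

```text
saddle [535.38617135  51.3076444 ] tcp [532.04377513  52.27970186 110.02620346] [-0.2 -1.1 -0.2 -0.3 -0.1  0.6  0.5  0.8]
[546.4404283   52.55577211  45.        ] [511.22336096  50.98904397  12.        ]
[559.58085903  52.8002792   45.        ] [525.09222739  51.24710524  12.        ]
[591.76353348  50.39338676  45.        ] [559.05893844  48.70678745  12.        ]
50 [[280.0, 385.0], [251.0, 381.0], [276.0, 471.0]]
52 [[287.0, 386.0], [258.0, 382.0], [283.0, 472.0]]
54 [[295.0, 387.0], [265.0, 383.0], [290.0, 472.0]]
```

Request:
drive_tool([
  [1,[0.07,-0.08,0.2],0],
  [1,[0.07,-0.08,0.4],0],
  [1,[0.07,-0.08,0.7],0],
  [1,[0.07,-0.08,1.0],0],
  [1,[0.07,-0.08,1.2],0],
  [1,[0.07,-0.08,1.2],0],
])

```text
clock: 32.0
eef_pos: [531.2, 53.0, 97.8]
tcp_rot: [3.137, -0.001, 1.491]
contact_force: [-0.6, -0.1, -0.1]
opening: 0.182
```

```bash
python3 look4.py l22.png
```

```text
32.05 [531.31890948  53.05108816  97.91755895] [ 3.13679986e+00 -1.53382705e-03  1.49048881e+00] 0.18078516034056136 [0.82340023 0.04624673 0.27003404]
```

View pics/l22.png

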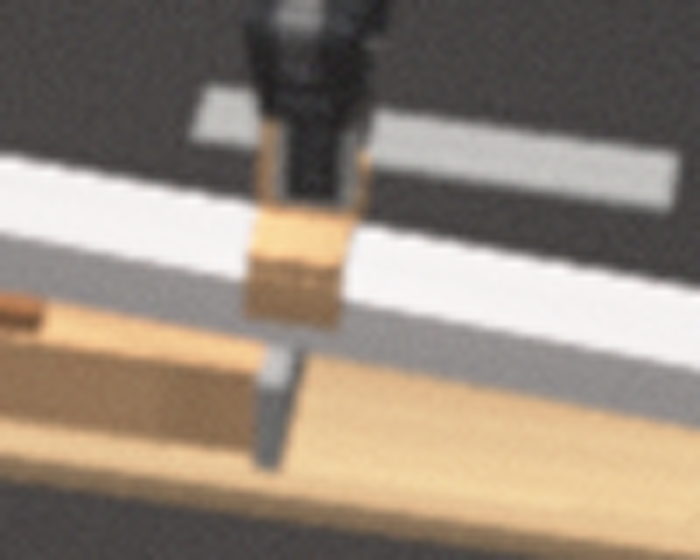

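Request:
drive_tool([
  [1,[0,0,0.2],0],
  [1,[0,0,0.4],0],
  [1,[0,0,0.6],0],
  [1,[0,0,0.75],0],
  [1,[0,0,0.85],0],
  [1,[0,0,0.9],0],
  [1,[0,0,0.9],0],
])

```text
clock: 32.92
eef_pos: [531.4, 53.1, 88.9]
tcp_rot: [3.137, -0.002, 1.491]
contact_force: [-1.0, 0.7, -0.7]
opening: 0.183
```

```bash
python3 look4.py l23.png
```

```text
32.975 [531.39650066  53.07508249  88.95645768] [ 3.13671830e+00 -1.52393368e-03  1.49059843e+00] 0.1849832549392752 [ 0.35319916 -0.71518856 -0.88545621]
```

View pics/l23.png

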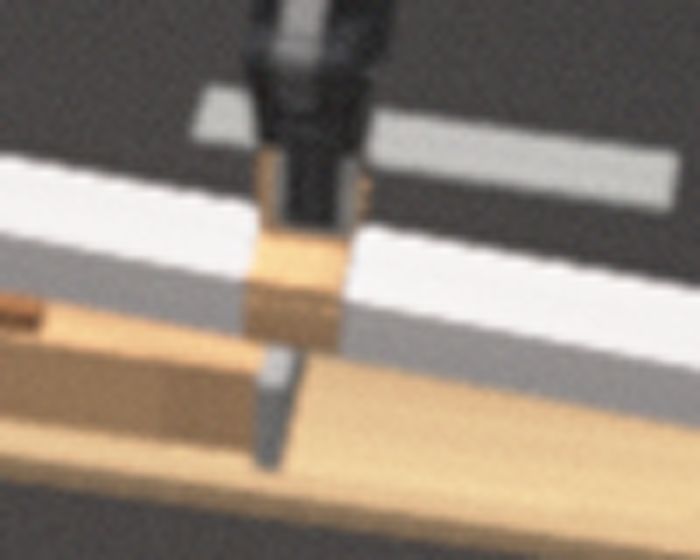

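Request:
drive_tool([
  [1,[0,0,0.06],0],
  [1,[0,0,0.12],0],
  [1,[0,0,0.12],0],
])

```text
clock: 33.35
eef_pos: [531.5, 52.7, 88.2]
tcp_rot: [3.136, -0.001, 1.491]
contact_force: [-1.4, -3.0, 6.7]
opening: 0.184
```

```bash
python3 - <<'E'
from h import *
for i in range(4):
    r.grab_frame('scene');s=r.sense();print(s['eef_pos'],s['contact_force'])
E
```

```text
[531.48984274  52.67782349  88.19413451] [-2.53422134 -3.49937952  6.50102305]
[531.49918823  52.69925595  88.2213416 ] [-1.48868391 -2.56790835  6.36085849]
[531.47337495  52.68500167  88.19985357] [-1.27692969 -3.0424946   5.59816985]
[531.50904687  52.69542056  88.22176686] [-1.94642255 -2.83233959  5.72397388]
```

Request:
drive_tool([
  [1,[0,0,-0.05],0],
  [1,[0,0,-0.05],0],
  [0.75,[0,0,-0.05],0],
  [0.6,[0,0,-0.05],0],
  [0.5,[0,0,-0.05],0],
  [0.5,[0,0,-0.05],0],
  [0.5,[0,0,-0.05],0],
])

```text
clock: 34.42
eef_pos: [531.5, 52.7, 88.7]
tcp_rot: [3.136, -0.001, 1.491]
contact_force: [-0.2, 0.5, 0.1]
opening: 0.497
```

```bash
python3 look4.py l24.png
```

```text
34.475 [531.52218706  52.69661998  88.7270667 ] [ 3.13638661e+00 -9.99460942e-04  1.49076059e+00] 0.49820862986557535 [-1.46277613 -0.37769541 -0.24038229]
```

View pics/l24.png

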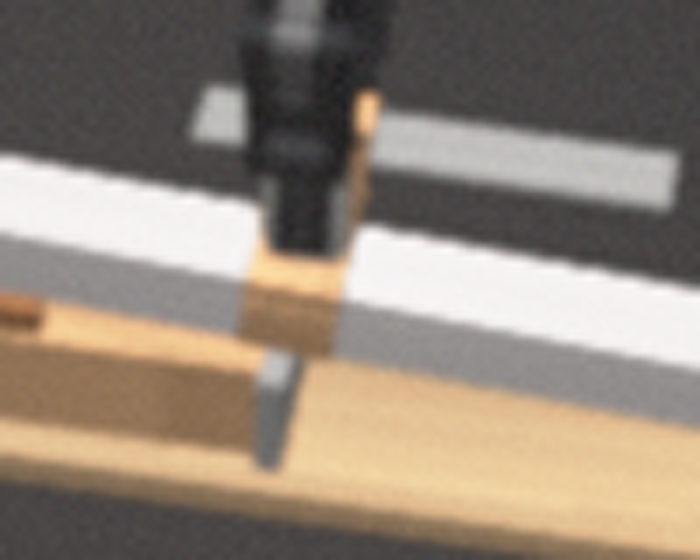

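Released. I raise the gripper straight up and clear.

Request:
drive_tool([
  [0.5,[0,0,-1],0],
  [0.5,[0,0,-3],0],
  [0.5,[0,0,-6],0],
  [0.5,[0,0,-10],0],
  [0.5,[0,0,-14],0],
  [0.5,[0,-5,-16],0],
  [0.5,[0,-10,-16],0],
  [0.5,[0,-14,-16],0],
  [0.5,[0,-14,-16],0],
])

```text
clock: 35.6
eef_pos: [388.8, 63.8, 248.6]
tcp_rot: [3.136, -0.001, 1.491]
contact_force: [-0.2, 0.3, 0.1]
opening: 0.498
```

```bash
python3 - <<'E'
from h import *
F={c:r.grab_frame(c) for c in('scene','top')}
print(r.sense()['clock'],r.sense()['eef_pos'])
im=[cv2.resize(F['scene']['color'][140:230,300:430],(780,540),interpolation=cv2.INTER_CUBIC)]
cv2.imwrite('pics/l25.png',cv2.cvtColor(im[0],cv2.COLOR_RGB2BGR));save(F['top'],'top25.png')
cv2.imwrite('pics/l25t.png',cv2.cvtColor(cv2.resize(F['top']['color'][180:250,260:350],None,fx=8,fy=8,interpolation=cv2.INTER_CUBIC),cv2.COLOR_RGB2BGR))
E
```

```text
35.7 [391.78657917  63.91930956 248.91835878]
```

View pics/l25.png

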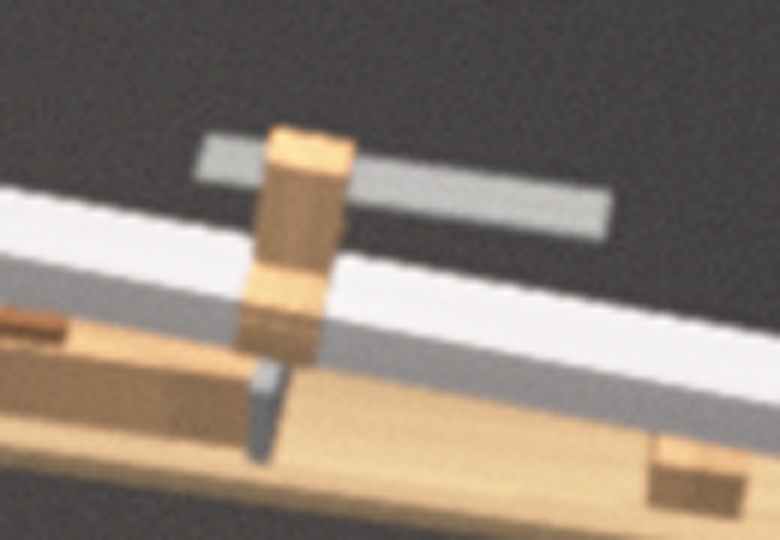

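View pics/l25t.png

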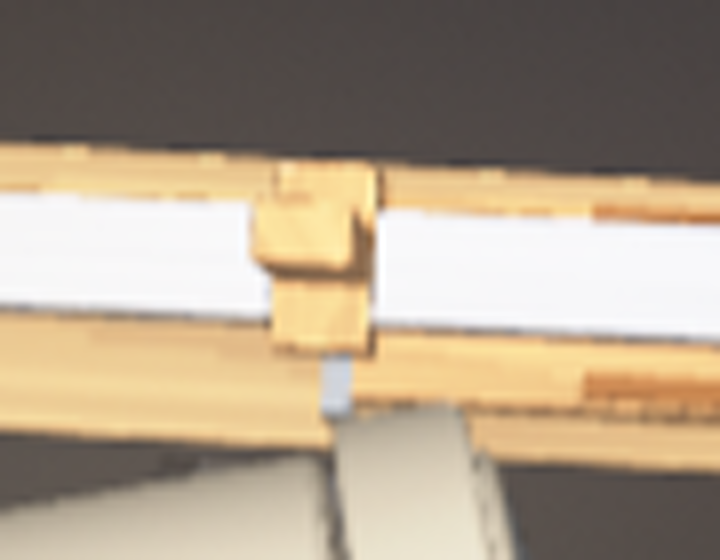

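The saddle sits flat on the tipped beam. In the top crop its middle is at column ≈321–327 and the steel edge at ≈322. The gripper is clear, so I hand in.

```bash
python3 -c "
from rig import r
print(r.sign_off())"
```

```text
the job is handed in; nothing more can be done
None
```

The beam is balanced over the steel edge with the wooden saddle seated on it, and the job was handed in at about 36 s of the 72 s allowed. No verdict came back.

- **Tipping:** I pushed the beam from behind its tail in 3 mm steps, backing off after each. It tipped by itself onto the catch block with its centre about 20 mm past the edge. It tipped during the last two steps, so it may have gone up to about 6 mm past true balance.
- **Saddle:** I gripped the wooden one (the four look-alikes are purple) and lowered it over the beam until it touched at about 6 N. I then eased off slightly, opened the fingers and lifted clear.
- **Last pictures:** The saddle is astride, flat on the beam and square to it, and the beam is still tipped on the catch block. By eye in the top picture its middle is within about 2 mm of the edge. The gripper was well clear.
- **Bystanders:** I never touched or went near the tape, square or offcut. I did not measure them again at the end.
- **Disagreement:** The two cameras differed by about 4 mm on absolute positions. They agreed to about 2 mm on where the saddle was relative to the edge, so I placed it by that.

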